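Sweep the seal blanks into the corral

TASK

Tidy the calligraphy table: sweep the three small flat square stone blanks across the felt, in through the open side of the low wooden corral, until each lies wholly inside it. Only push them, never lift them or tip them over: they stay flat on the table all the way. Leave the standing seal, the cup, the ink stone and the ink bottle where they are.

Things in the scene. Friction and masses are not known exactly. Their poses are not given: they have to be found in the camera images.
- corral: Low U-shaped wooden rim fixed to the table, no floor. Inside 110 mm deep (x), 210 mm wide (y). Walls 10 mm thick, 22 mm high at the back (+x) and both ends (y); the -x side is fully open, no sill. Origin: centre of the inside area, on the felt; x points from mouth to back: mouth line at x = -55 mm, back wall inner face x = +55 mm, end walls inner faces y = -105 and +105 mm.
- blank0: Square flat seal-stone blank of pale stone, 30 x 30 mm and 16 mm high, about 40 g, lying loose and flat on the felt at any yaw, the right (-y) one of the three at the start; the three are alike. Origin: centre of its underside, z up; x and y along its sides. It slides when pushed and stays where it is left.
- blank1: Square flat seal-stone blank of pale stone, 30 x 30 mm and 16 mm high, about 40 g, lying loose and flat on the felt at any yaw, the middle one of the three at the start; the three are alike. Origin: centre of its underside, z up; x and y along its sides. It slides when pushed and stays where it is left.
- blank2: Square flat seal-stone blank of pale stone, 30 x 30 mm and 16 mm high, about 40 g, lying loose and flat on the felt at any yaw, the left (+y) one of the three at the start; the three are alike. Origin: centre of its underside, z up; x and y along its sides. It slides when pushed and stays where it is left.
- seal: Bystander: finished stone seal standing upright, 24 x 24 mm foot, 58 mm tall with a small round knob on top, loose. Origin: centre of its underside.
- cup: Bystander: small ceramic cup, 68 mm across the rim, 64 mm tall, loose. Origin: centre of its underside.
- inkstone: Bystander: dark rectangular ink stone with a raised rim, 90 x 60 mm, 18 mm high, loose. Origin: centre of its underside.
- inkbottle: Bystander: small black ink bottle with a red cap, 44 mm across, 66 mm tall, loose. Origin: centre of its underside.

How it is judged:
At the end, for the whole second after the job is handed in: All three blanks lie flat on the felt, at rest, inside the corral: each blank's centre is between its end walls and at least 15 mm in from the mouth line, its underside within 5 mm of the table (x of blank0 in the frame of corral between -0.04 and 0.055 m and y of blank0 in the frame of corral between -0.105 and 0.105 m and height (world z) of each of blank0, blank1, blank2 below 0.005 m and angle between each of blank0, blank1, blank2's own z axis and vertical below 0.15 rad and linear speed of each of blank0, blank1, blank2 below 0.02 m/s and x of blank1 in the frame of corral between -0.04 and 0.055 m and y of blank1 in the frame of corral between -0.105 and 0.105 m and x of blank2 in the frame of corral between -0.04 and 0.055 m and y of blank2 in the frame of corral between -0.105 and 0.105 m); the robot touches nothing.
It fails at once if a blank is lifted or tipped over (underside centre more than 12 mm above the table) (height (world z) of any of blank0, blank1, blank2 above 0.012 m).
It fails at once if the finished seal is disturbed (moved more than 20 mm) (distance of seal from where it was at the start of the episode above 0.02 m).
It fails at once if the cup is disturbed (moved more than 20 mm) (distance of cup from where it was at the start of the episode above 0.02 m).
It fails at once if the ink stone is disturbed (moved more than 20 mm) (distance of inkstone from where it was at the start of the episode above 0.02 m).
It fails at once if the ink bottle is disturbed (moved more than 20 mm) (distance of inkbottle from where it was at the start of the episode above 0.02 m).
It also fails if it takes over 72 s, if anything falls off the work surface, if the arm or the gripper's body presses on something with over 40 N, if the wrist force passes 120 N, or if a joint passes its speed limit or range.

ROBOT

A 6-joint arm with a two-finger parallel gripper is mounted at the origin on the work surface. World frame = base frame: x ahead of the robot, y to its left, z up, the work surface at z = 0. Lengths are in m, angles in rad, forces in N, time in s.
With the tool pointing down it reaches from about 0.375 to 0.9 m from the base axis. Payload 3.1 kg.
Tool frame: the origin (TCP) lies at the very end of the fingers, on their centre line; the grasp point (between the pads) lies 19 mm behind it; z points along the fingers, y is the direction in which the jaws open and shut (so a half turn about z gives the same grasp; the last joint's range is limited). The gripper opens to 85 mm and grips with 20 to 120 N. Pads are 22 mm wide; open, the fingers measure 114 mm over their backs; the gripper's body (76 mm by 85 mm) begins 54 mm behind the grasp point. The pads swing forward as they close: fully open they stand 13 mm farther back than shut.
Start: joints at [1.026, 0.527, 1.433, -0, 1.181, -0.178], TCP at [0.224, 0.583, 0.231] pointing down, gripper open.
Joint ranges: [-3.08, 3.08], [-0.75, 2.2], [0.22, 2.44], [-1.43, 4.57], [0, 2.65], [-2.85, 2.85]. Speed limits (rad/s): [2.79, 2.79, 3.14, 3.14, 3.14, 3.14].

INTERFACE

Orientations are given as a unit quaternion [x, y, z, w].
In Python, from station import * gives the robot as it stands.
- The arm moves only by the tool jog_arm, never from a script. Its argument "motion" is a list of rows, each a list of 5 numbers: the shift along the world's x, y, z in cm, then the turn about the world's z in degrees, then the closure in counts, from 0 (fully open) to 255 (shut). In form: [[tx, ty, tz, yaw, jaw], ...]. A call has 1 to 10 rows; each row shifts and turns the pose as measured when the row begins; what a row does not reach is not made up. A row lasts 1/12 s, in which the tool goes at most 41.7 mm and 7.16 degrees, less where a joint would pass 70% of its speed; a pose out of reach is approached as far as the arm can. A call with a gripper value outside its range is refused whole. The fingers move at their own pace and stop on an object; "squeeze" is the grip in N (left out, the last holds). Time passes only in rows, so rows that do not move let the fingers close. It gives the time, the measured TCP pose, the force and the opening at its end, in the units of the state.
- sense(): the state, without advancing time (a new reading comes with each control period).
- snapshot(name): name is "side" or "top"; returns a dict with "img" (400x640x3 uint8, red, green, blue), "depth" (400x640 float32, m along the optical axis (not along the pixel's ray), 0 where there is no reading), "intrinsics" (3x3 intrinsics, pixels), "eye" and "attitude" of the camera in the world. Camera axes: x right, y down, z forward; pixel columns grow to the right and rows downward; lengths in m; the calibration is good to about 2 mm. A picture is of the moment at which its call begins.
- sign_off(): hands the job in, once; it reports no verdict.
The state is a dict: "t": time; "q": joint angles; "qd": joint speeds; "tau": joint torques, N m; "tcp_pos": TCP position; "tool_rot": TCP orientation; "force": force on the tool from outside, world axes, zero at the start; "ft_torque": the same for the moment, N m; "finger_gap": opening from 0.0 (shut) to 1.0 (fully open).
Only numpy, scipy, OpenCV 4.12 (cv2) and the standard library are available. Lean on these libraries where they do the work, as an engineer would, in place of code of your own. Each camera call takes 0.05 s, during which the arm holds its last target.

## Working session

There is one attempt and no reset: what is moved stays moved. The work goes in short steps, Python scripts to look and compute and a tool call to move; the robot and the scene stay as the last step left them, time stands still between calls to the robot, and variables do not carry over. Pictures are saved under pics/ and viewed, and the job is handed in when it is done.

Besides the shell and the picture viewer there is one more tool, called after "Call:" by a JSON object that holds its "fn" and its "kwargs", one argument or row to a line. jog_arm: Moves the arm, as the interface text tells. Its arguments: {"type":"object","properties":{"motion":{"type":"array","items":{"type":"array","items":{"type":"number"}}},"squeeze":{"type":"number"}},"required":["motion"]}

```bash
mkdir -p pics
cat > h.py <<'E'
from station import *
import numpy as np, cv2
from scipy.spatial.transform import Rotation as R
def rot(a):
    a=np.array(a); return a if a.shape==(3,3) else R.from_quat(a).as_matrix()
def world(s,u,v,z=None):
    K=np.array(s['intrinsics']); d=np.array([(u-K[0,2])/K[0,0],(v-K[1,2])/K[1,1],1.])
    A=rot(s['attitude']); e=np.array(s['eye']); r=A@d
    if z is None: return e+r*s['depth'][int(v),int(u)]
    return e+r*(z-e[2])/r[2]
def save(s,n): cv2.imwrite('pics/'+n,s['img'][:,:,::-1])
E
python3 - <<'E'
from h import *
for n in('top','side'):
    s=snapshot(n); save(s,n+'0.png'); print(n,s['eye'],s['attitude'],s['intrinsics'])
    np.savez(n+'0.npz',**s)
print(sense())
E
```

```text
top [ 0.4202742  -0.01148104  1.3916034 ] [ 0.71254384 -0.69949075  0.04117352 -0.03603751] [[507.90604521   0.         322.52310114]
 [  0.         507.90604521 198.01093048]
 [  0.           0.           1.        ]]
side [ 0.28035171 -0.68559142  0.74549487] [ 0.90427154 -0.16986109  0.0787732  -0.38371209] [[494.53944572   0.         320.88270659]
 [  0.         494.53944572 200.12964386]
 [  0.           0.           1.        ]]
{'t': 0.1, 'q': array([ 1.02547429e+00,  5.28371730e-01,  1.43380229e+00,  9.27668316e-06,
        1.18139709e+00, -1.78506798e-01]), 'qd': array([ 0.00044215, -0.00092009, -0.0021275 ,  0.00030743,  0.00240655,
       -0.00090248]), 'tau': array([-1.67408939e-04, -4.43305957e+01, -1.78587931e+01, -2.17965021e-04,
        3.93905750e-03, -1.14579007e-05]), 'tcp_pos': array([0.22378075, 0.58286104, 0.23042343]), 'tool_rot': array([ 1.82382738e-01,  9.83227114e-01, -9.23627922e-04, -3.54262836e-04]), 'force': array([ 0.43991724,  0.69855133, -0.2853098 ]), 'ft_torque': array([0.0257352 , 0.02593899, 0.04574584]), 'finger_gap': 0.9992514108713711}
```

View pics/top0.png

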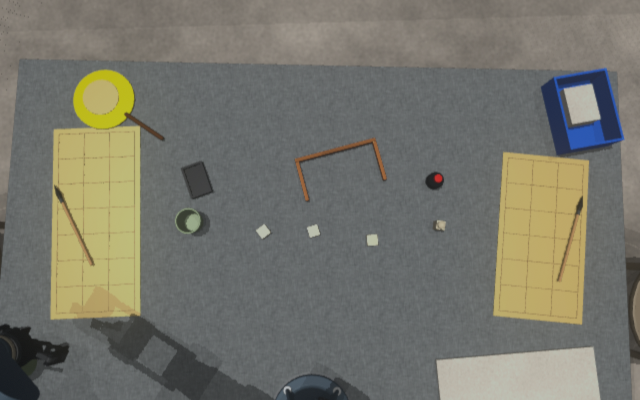

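View pics/side0.png

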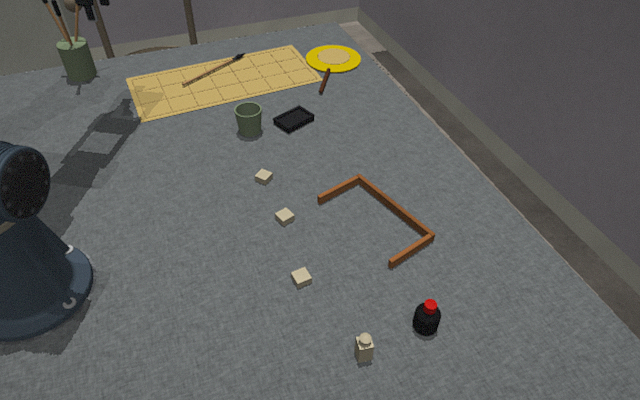

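The top view shows the blanks near pixels (263,231), (313,231) and (372,240). The corral corners are about (297,159) and (374,140), with its mouth ends about (307,200) and (384,180). I'll enlarge this area.

Run:
```python
from h import *
s=dict(np.load('top0.npz'))
c=s['img'][125:265,240:450,::-1]; cv2.imwrite('pics/crop0.png',cv2.resize(c,None,fx=3.8,fy=3.8,interpolation=cv2.INTER_CUBIC))
# blanks by brightness
m=(s['img'].min(2)>140).astype(np.uint8); m[:,:240]=0;m[:,450:]=0;m[:210]=0;m[260:]=0
cs,_=cv2.findContours(m,cv2.RETR_EXTERNAL,cv2.CHAIN_APPROX_NONE)
for k in cs:
    if cv2.contourArea(k)>10:
        r=cv2.minAreaRect(k); print(r, world(s,*r[0],z=.016).round(4))
        b=np.array([world(s,*p,z=.016)[:2] for p in cv2.boxPoints(r)]); e=b[1]-b[0]; print(np.degrees(np.arctan2(e[1],e[0]))%90)
h=s['img'].astype(int); m=((h[:,:,0]-h[:,:,2]>40)&(h[:,:,0]-h[:,:,1]>25)).astype(np.uint8); m[:,:280]=0;m[:,400:]=0;m[:120]=0;m[220:]=0
r=cv2.minAreaRect(cv2.findNonZero(m)); print(r)
for p in cv2.boxPoints(r): print(p,world(s,*p,z=.022).round(4))
for n,p in dict(seal=(440,226),bottle=(435,181),cup=(188,221)).items(): print(n,world(s,*p,z=.055).round(3))
```

```text
((372.0, 239.0), (10.0, 10.0), 90.0) [ 0.4623 -0.1558  0.016 ]
1.0516129134691141
((312.9000549316406, 230.20001220703125), (10.435516357421875, 10.435516357421875), 71.56504821777344) [0.4832 0.0043 0.016 ]
19.510287110827505
((262.6600036621094, 230.8800048828125), (10.600000381469727, 10.399999618530273), 53.13010025024414) [0.4788 0.14   0.016 ]
38.222013878618746
((441.0, 223.5), (5.0, 4.0), 90.0) [ 0.5077 -0.343   0.016 ]
1.0637173162364775
((340.20001220703125, 168.60000610351562), (43.3784294128418, 83.8600082397461), 74.93151092529297)
[294.07312 158.55725] [0.6776 0.0597 0.022 ]
[375.04968 136.75586] [ 0.7429 -0.1615  0.022 ]
[386.3269  178.64276] [ 0.627  -0.1931  0.022 ]
[305.35034 200.44415] [0.5631 0.0263 0.022 ]
seal [ 0.499 -0.331  0.055]
bottle [ 0.618 -0.318  0.055]
cup [0.499 0.333 0.055]
```

View pics/crop0.png

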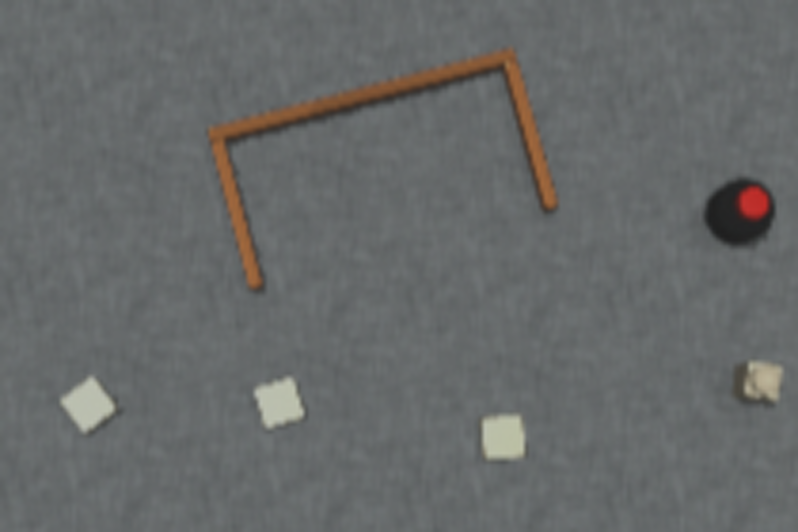

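The crop confirms the fitted poses. The corral is centred at about (0.648, -0.0685) with yaw about 15.7°. The middle blank goes first, so I'm moving the arm to just behind it.

Call:
{"fn": "jog_arm", "kwargs": {
  "motion": [
    [1.4,-3.7,-0.8,0,215],
    [1.4,-3.7,-0.8,0,215],
    [1.4,-3.7,-0.8,0,215],
    [1.4,-3.7,-0.8,0,215],
    [1.4,-3.7,-0.8,0,215],
    [1.4,-3.7,-0.8,0,215],
    [1.4,-3.7,-0.8,0,215],
    [1.4,-3.7,-0.8,0,215],
    [1.4,-3.7,-0.8,0,215],
    [1.4,-3.7,-0.8,0,215]
  ]
}}

```text
t: 0.93
tcp_pos: [0.3625, 0.2082, 0.1479]
tool_rot: [0.174, 0.985, 0.004, 0.001]
force: [0.8, 0.4, 0.2]
finger_gap: 0.158
```

Call:
{"fn": "jog_arm", "kwargs": {
  "motion": [
    [1.5,-3.6,-1,-2,215],
    [1.5,-3.6,-1,-2,215],
    [1.5,-3.6,-1,0,215],
    [1.5,-3.6,-1,0,215],
    [1.5,-3.6,-1,0,215],
    [0,0,-2,0,215],
    [0,0,-2,0,215],
    [0,0,-1,0,215],
    [0,0,0,0,215]
  ]
}}

```text
t: 1.68
tcp_pos: [0.4459, 0.0091, 0.0426]
tool_rot: [0.218, 0.976, 0.004, 0.006]
force: [-1.0, 0.2, -0.0]
finger_gap: 0.156
```

Call:
{"fn": "jog_arm", "kwargs": {
  "motion": [
    [-0.8,1.5,0,1,215],
    [0,0,0,0,215],
    [0,0,-1.5,0,215],
    [0,0,-1.5,0,215],
    [0,0,0,0,215]
  ]
}}

```text
t: 2.1
tcp_pos: [0.4401, 0.0239, 0.0132]
tool_rot: [0.209, 0.978, 0.004, 0.008]
force: [-0.0, -0.1, 0.2]
finger_gap: 0.156
```

Run:
```python
from h import *
print(sense()['tcp_pos'])
s=snapshot('side'); c=s['img'][140:300,230:430,::-1]
cv2.imwrite('pics/s1.png',cv2.resize(c,None,fx=3.5,fy=3.5,interpolation=cv2.INTER_CUBIC))
```

```text
[0.44011247 0.02393506 0.01315934]
```

View pics/s1.png

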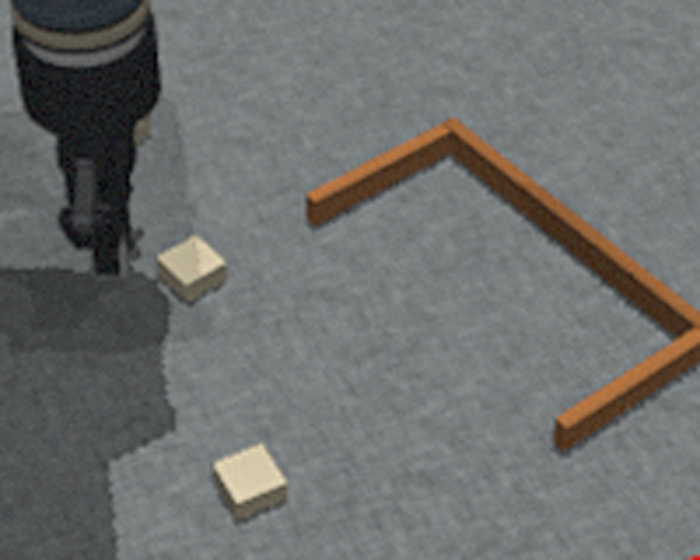

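The fingers (crop 110,270) stand clear behind the middle blank (crop 190,265). Next I lower them and start pushing.

Call:
{"fn": "jog_arm", "kwargs": {
  "motion": [
    [0,0,-0.8,0,215],
    [0,0,0,0,215],
    [0.9,-0.4,0,0,215],
    [0.9,-0.4,0,0,215],
    [0.9,-0.4,0,0,215],
    [0.9,-0.4,0,0,215],
    [0.9,-0.4,0,0,215],
    [0.9,-0.4,0,0,215],
    [0.9,-0.4,0,0,215]
  ]
}}

```text
t: 2.9
tcp_pos: [0.5119, -0.0074, 0.0097]
tool_rot: [0.208, 0.978, 0.004, 0.012]
force: [-0.6, 0.5, -0.5]
finger_gap: 0.154
```

Run:
```python
from h import *
print(sense()['tcp_pos'])
s=snapshot('side'); c=s['img'][140:300,230:430,::-1]
cv2.imwrite('pics/s2.png',cv2.resize(c,None,fx=3.5,fy=3.5,interpolation=cv2.INTER_CUBIC))
```

```text
[ 0.51186216 -0.00743964  0.00965707]
```

View pics/s2.png

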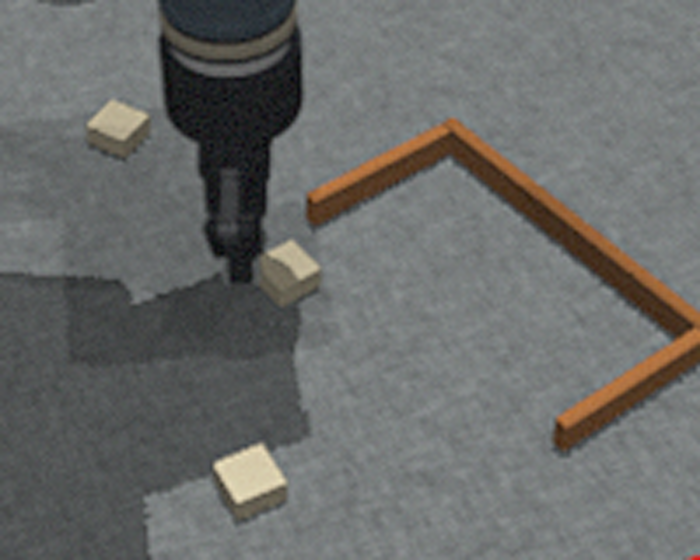

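The blank is moving squarely ahead of the fingers, and the fingertips have crept up slightly. I'm continuing with a small z correction.

Call:
{"fn": "jog_arm", "kwargs": {
  "motion": [
    [0.9,-0.4,-0.3,0,215],
    [0.9,-0.4,-0.1,0,215],
    [0.9,-0.4,-0.1,0,215],
    [0.9,-0.4,-0.05,0,215],
    [0.9,-0.4,-0.05,0,215],
    [0.9,-0.4,-0.05,0,215],
    [0.9,-0.4,-0.05,0,215],
    [0.9,-0.4,-0.05,0,215]
  ]
}}

```text
t: 3.62
tcp_pos: [0.5928, -0.0442, 0.0038]
tool_rot: [0.209, 0.978, 0.004, 0.014]
force: [-0.3, -0.9, 0.8]
finger_gap: 0.157
```

Run:
```python
from h import *
print(sense()['tcp_pos'])
s=snapshot('side'); c=s['img'][140:300,230:430,::-1]
cv2.imwrite('pics/s3.png',cv2.resize(c,None,fx=3.5,fy=3.5,interpolation=cv2.INTER_CUBIC))
```

```text
[ 0.59282648 -0.04422799  0.00377848]
```

View pics/s3.png

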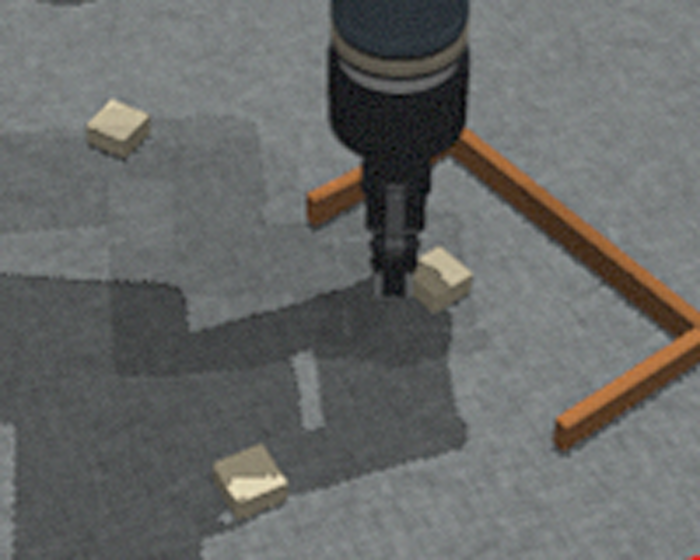

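The blank is at the mouth and still in contact. I push about 4 cm more, then back off and raise the fingers.

Call:
{"fn": "jog_arm", "kwargs": {
  "motion": [
    [0.9,-0.4,0,0,215],
    [0.9,-0.4,0,0,215],
    [0.9,-0.3,0,0,215],
    [0.9,-0.2,0,0,215],
    [0.5,0,0,0,215],
    [-1.5,0.4,0.1,0,215],
    [-2,0.4,0.5,0,215],
    [-2,0,2,0,215],
    [-2,0,3,0,215]
  ]
}}

```text
t: 4.42
tcp_pos: [0.5649, -0.0523, 0.0566]
tool_rot: [0.21, 0.978, 0.004, 0.015]
force: [-0.4, 0.8, 0.8]
finger_gap: 0.155
```

```bash
cat >> h.py <<'E'
O=np.array([.648,-.0685]); th=np.radians(15.7); U=np.array([np.cos(th),np.sin(th)]); V=np.array([-U[1],U[0]])
def look(n):
    s=snapshot('top'); cv2.imwrite('pics/'+n,cv2.resize(s['img'][125:285,220:450,::-1],None,fx=3.4,fy=3.4,interpolation=cv2.INTER_CUBIC))
    m=((s['img'].min(2)>95)&(s['img'][:,:,0].astype(int)-s['img'][:,:,2]>8)).astype(np.uint8); m[:,:220]=0;m[:,425:]=0;m[:130]=0;m[280:]=0
    cs,_=cv2.findContours(m,cv2.RETR_EXTERNAL,cv2.CHAIN_APPROX_NONE)
    for k in cs:
        if cv2.contourArea(k)>30:
            r=cv2.minAreaRect(k); w=world(s,*r[0],z=.016)[:2]; print(np.round(r[0]),np.round(r[1]),w.round(4),'corral',round((w-O)@U,4),round((w-O)@V,4))
    q=sense(); print(q['tcp_pos'].round(4),'jaw',np.degrees(2*np.arctan2(q['tool_rot'][1],q['tool_rot'][0]))-90)
E
python3 -c "
from h import *
look('t1.png')"
```

```text
[372. 240.] [11. 10.] [ 0.461  -0.1559] corral -0.2037 -0.0335
[342. 165.] [11. 11.] [ 0.6622 -0.0726] corral 0.0126 -0.0078
[ 0.5621 -0.0518  0.0618] jaw 65.79559355684245
```

View pics/t1.png

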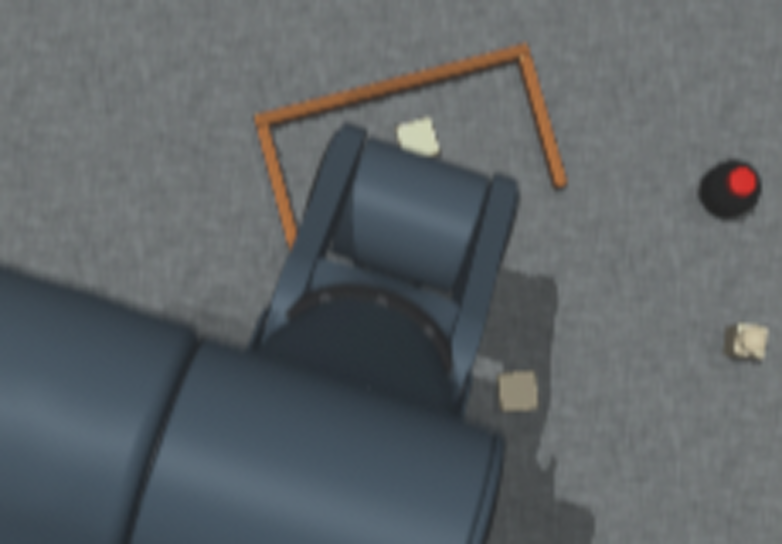

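The first blank is in, at crop (418,137), which is corral (0.013, -0.008). Next is the right blank.

Call:
{"fn": "jog_arm", "kwargs": {
  "motion": [
    [-3,-2.2,0,6.5,215],
    [-3,-2.2,0,6.5,215],
    [-3,-2.2,0,6.5,215],
    [-3,-2.2,0,6.5,215],
    [-3,-2.2,0,6.5,215],
    [0,0,0,0,215],
    [0,0,0,0,215]
  ]
}}

```text
t: 5.05
tcp_pos: [0.4243, -0.1547, 0.067]
tool_rot: [-0.059, 0.998, 0.008, 0.02]
force: [1.0, -0.8, 0.3]
finger_gap: 0.156
```

```bash
python3 -c "
from h import *
look('t2.png')"
```

```text
[263. 231.] [11. 11.] [0.4781 0.1388] corral -0.1075 0.2455
[342. 166.] [11. 11.] [ 0.6619 -0.0728] corral 0.0122 -0.0079
[ 0.4245 -0.1544  0.0669] jaw 96.86956254132284
```

Call:
{"fn": "jog_arm", "kwargs": {
  "motion": [
    [-1.3,-0.9,-0.5,1.5,215],
    [0,0,-2,0,215],
    [0,0,-2,0,215],
    [0,0,-1,0,215],
    [0,0,0,0,215]
  ]
}}

```text
t: 5.52
tcp_pos: [0.4192, -0.1639, 0.0114]
tool_rot: [-0.074, 0.997, 0.004, 0.025]
force: [0.2, 0.1, -0.2]
finger_gap: 0.156
```

Call:
{"fn": "jog_arm", "kwargs": {
  "motion": [
    [-0.3,0,-0.6,0,215],
    [0,0,-0.1,0,215],
    [0.9,0.14,-0.05,0,215],
    [0.9,0.14,-0.05,0,215],
    [0.9,0.14,-0.05,0,215],
    [0.9,0.14,-0.05,0,215],
    [0.9,0.14,-0.05,0,215],
    [0.9,0.14,-0.05,0,215],
    [0.9,0.14,-0.05,0,215]
  ]
}}

```text
t: 6.27
tcp_pos: [0.4888, -0.1516, 0.0025]
tool_rot: [-0.076, 0.997, 0.003, 0.027]
force: [-0.5, -0.0, -0.5]
finger_gap: 0.157
```

Run:
```python
from h import *
print(sense()['tcp_pos'])
s=snapshot('side'); c=s['img'][160:320,230:430,::-1]
cv2.imwrite('pics/s4.png',cv2.resize(c,None,fx=3.5,fy=3.5,interpolation=cv2.INTER_CUBIC))
```

```text
[ 0.48881108 -0.15160211  0.00251667]
```

View pics/s4.png

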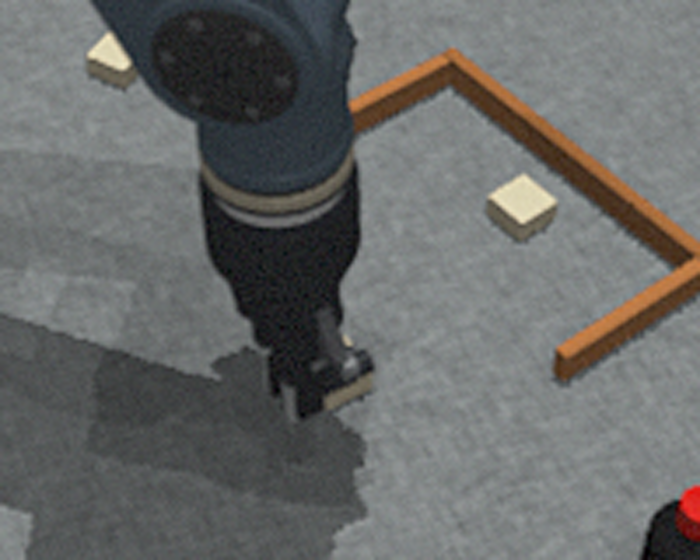

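The right blank is squarely against the fingers (crop 345,385). Continuing the push.

Call:
{"fn": "jog_arm", "kwargs": {
  "motion": [
    [0.9,0.14,0.2,0,215],
    [0.9,0.14,0,0,215],
    [0.9,0.14,0,0,215],
    [0.9,0.14,0,0,215],
    [0.9,0.14,0,0,215],
    [0.9,0.14,0,0,215],
    [0.9,0.14,0,0,215],
    [0.9,0.14,0,0,215]
  ]
}}

```text
t: 6.98
tcp_pos: [0.5681, -0.1391, 0.0041]
tool_rot: [-0.076, 0.997, 0.003, 0.027]
force: [-0.5, 0.3, 0.4]
finger_gap: 0.156
```

Run:
```python
from h import *
print(sense()['tcp_pos'])
s=snapshot('side'); c=s['img'][160:320,230:430,::-1]
cv2.imwrite('pics/s5.png',cv2.resize(c,None,fx=3.5,fy=3.5,interpolation=cv2.INTER_CUBIC))
```

```text
[ 0.56813478 -0.13906354  0.00412786]
```

View pics/s5.png

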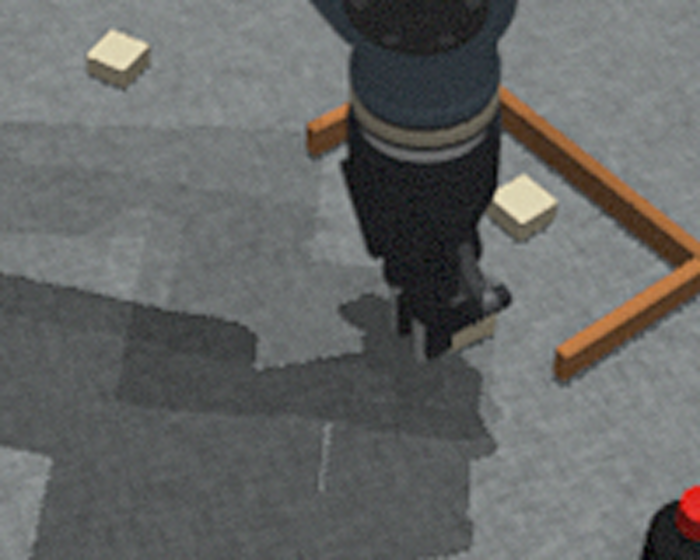

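Call:
{"fn": "jog_arm", "kwargs": {
  "motion": [
    [0.9,0.14,0,0,215],
    [0.9,0.14,0,0,215],
    [0.9,0.14,0,0,215],
    [0.9,0.14,0,0,215],
    [0.9,0.14,0,0,215],
    [0.9,0.14,0,0,215],
    [0.9,0.14,0,0,215],
    [0.9,0.14,0,0,215],
    [0.5,0.1,0,0,215]
  ]
}}

```text
t: 7.78
tcp_pos: [0.6536, -0.1255, 0.0038]
tool_rot: [-0.076, 0.997, 0.002, 0.027]
force: [0.3, 0.3, 0.7]
finger_gap: 0.16
```

Call:
{"fn": "jog_arm", "kwargs": {
  "motion": [
    [-1.5,-0.2,0.1,0,215],
    [-2,-0.2,0.4,0,215],
    [-2,-0.2,2,0,215],
    [-2,1,3,-6,215],
    [-2,3,2,-7,215],
    [-2,3,0,-7,215],
    [-1,4,0,-7,215],
    [0,4,0,-7,215],
    [0,4,0,-7,215],
    [0,4,0,-7,215]
  ]
}}

```text
t: 8.62
tcp_pos: [0.5326, 0.0693, 0.0813]
tool_rot: [0.304, 0.952, -0.011, 0.029]
force: [0.3, 0.0, 0.6]
finger_gap: 0.154
```

```bash
python3 -c "
from h import *
look('t3.png')"
```

```text
[342. 166.] [11. 11.] [ 0.6616 -0.0727] corral 0.012 -0.0077
[360. 160.] [11. 11.] [ 0.6797 -0.1226] corral 0.0159 -0.0607
[0.5323 0.0751 0.0814] jaw 54.492859220327006
```

View pics/t3.png

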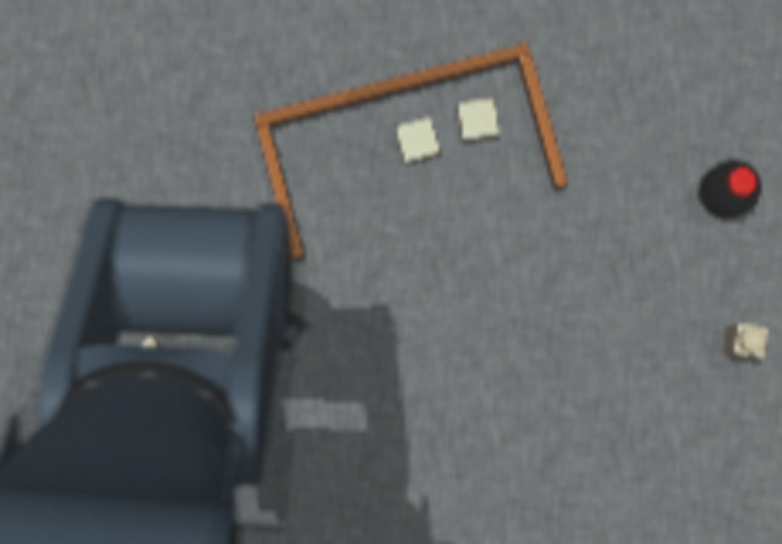

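Both blanks are inside, at crop (418,139) and (478,118). For the left blank I'll use two legs: first sideways in front of the mouth, then in.

Call:
{"fn": "jog_arm", "kwargs": {
  "motion": [
    [-1.2,2,0,-6.2,215],
    [-1.2,2,0,-6.2,215],
    [-1.2,2,0,-6.2,215],
    [-1.2,2,0,-6.2,215],
    [-1.2,2,0,-6.2,215],
    [-1.2,1,0,-6.2,215],
    [0,0,0,0,215],
    [0,0,0,0,215]
  ]
}}

```text
t: 9.33
tcp_pos: [0.4609, 0.1942, 0.0826]
tool_rot: [0.599, 0.8, -0.019, 0.028]
force: [0.1, 0.2, 0.3]
finger_gap: 0.16
```

Call:
{"fn": "jog_arm", "kwargs": {
  "motion": [
    [0,0,-2,1,215],
    [0,0,-2,0,215],
    [0,0,-2,0,215],
    [0,0,-1,0,215],
    [0,0,0,0,215]
  ]
}}

```text
t: 9.75
tcp_pos: [0.4682, 0.1921, 0.0121]
tool_rot: [0.588, 0.808, -0.015, 0.032]
force: [-0.5, -0.5, 0.5]
finger_gap: 0.157
```

Run:
```python
from h import *
print(sense()['tcp_pos'])
s=snapshot('side'); c=s['img'][100:260,200:400,::-1]
cv2.imwrite('pics/s6.png',cv2.resize(c,None,fx=3.5,fy=3.5,interpolation=cv2.INTER_CUBIC))
```

```text
[0.46819898 0.1920898  0.01207581]
```

View pics/s6.png

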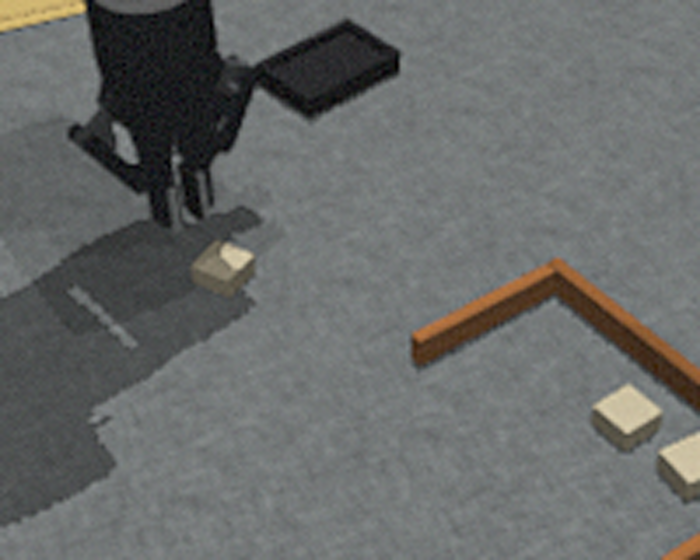

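The fingers are behind the left blank, and the cup and ink stone are clear. Starting the first leg.

Call:
{"fn": "jog_arm", "kwargs": {
  "motion": [
    [-0.5,0,-0.5,0,215],
    [0,0,-0.2,0,215],
    [0.28,-0.86,0,0,215],
    [0.28,-0.86,0,0,215],
    [0.28,-0.86,0,0,215],
    [0.28,-0.86,0,0,215],
    [0.28,-0.86,0,0,215],
    [0.28,-0.86,0,0,215],
    [0.28,-0.86,0,0,215]
  ]
}}

```text
t: 10.55
tcp_pos: [0.4877, 0.1259, 0.0092]
tool_rot: [0.587, 0.809, -0.012, 0.035]
force: [-1.0, 0.6, -0.3]
finger_gap: 0.157
```

Run:
```python
from h import *
print(sense()['tcp_pos'])
s=snapshot('side'); c=s['img'][100:260,200:400,::-1]
cv2.imwrite('pics/s7.png',cv2.resize(c,None,fx=3.5,fy=3.5,interpolation=cv2.INTER_CUBIC))
```

```text
[0.48765186 0.12593912 0.00915815]
```

View pics/s7.png

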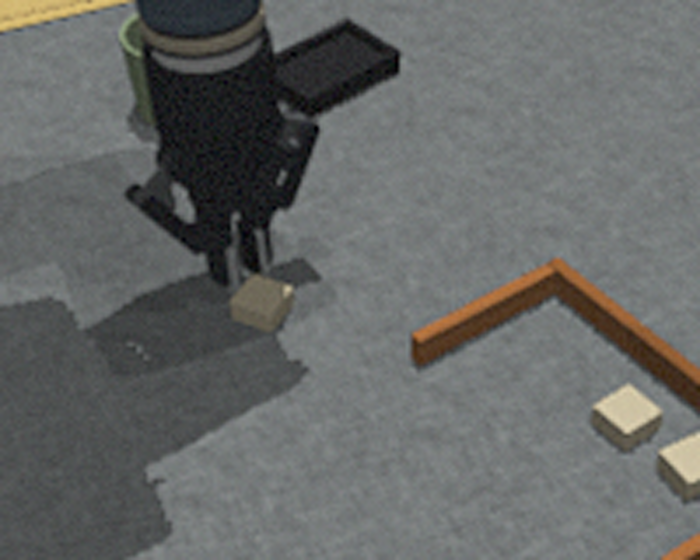

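Contact is good, so I'm continuing with a slight z correction.

Call:
{"fn": "jog_arm", "kwargs": {
  "motion": [
    [0.28,-0.86,-0.4,0,215],
    [0.28,-0.86,-0.1,0,215],
    [0.28,-0.86,-0.05,0,215],
    [0.28,-0.86,-0.05,0,215],
    [0.28,-0.86,-0.05,0,215],
    [0.28,-0.86,-0.05,0,215],
    [0.28,-0.86,-0.05,0,215],
    [0.28,-0.86,-0.05,0,215]
  ]
}}

```text
t: 11.27
tcp_pos: [0.5117, 0.0499, 0.0007]
tool_rot: [0.588, 0.808, -0.012, 0.034]
force: [-2.1, 8.4, 10.9]
finger_gap: 0.159
```

Run:
```python
from h import *
print(sense()['tcp_pos'])
s=snapshot('side'); c=s['img'][100:260,200:400,::-1]
cv2.imwrite('pics/s8.png',cv2.resize(c,None,fx=3.5,fy=3.5,interpolation=cv2.INTER_CUBIC))
```

```text
[0.51174636 0.04991467 0.00070291]
```

View pics/s8.png

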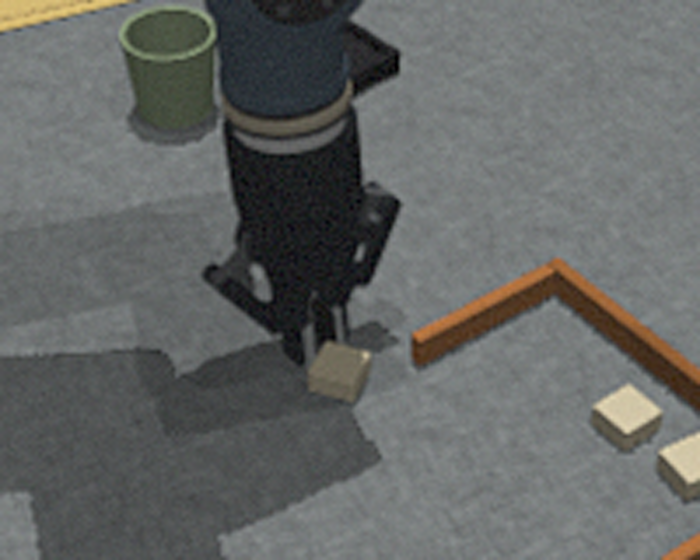

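The tips lightly touched the felt (11 N, within limits). I'm raising them 4 mm and finishing this leg.

Call:
{"fn": "jog_arm", "kwargs": {
  "motion": [
    [0,0,0.4,0,215],
    [0.26,-0.86,0,0,215],
    [0.26,-0.86,0,0,215],
    [0.26,-0.86,0,0,215],
    [0.26,-0.86,0,0,215],
    [0.26,-0.86,0,0,215],
    [0.26,-0.86,0,0,215],
    [0.26,-0.86,0,0,215],
    [0.26,-0.86,0,0,215]
  ]
}}

```text
t: 12.07
tcp_pos: [0.5355, -0.0289, 0.0049]
tool_rot: [0.588, 0.808, -0.012, 0.035]
force: [0.4, -0.2, 0.2]
finger_gap: 0.159
```

Call:
{"fn": "jog_arm", "kwargs": {
  "motion": [
    [-0.3,1,0,0,215],
    [-0.5,1.5,0.5,0,215],
    [-1,1,2,0,215],
    [-2,0,3,7,215],
    [-3,0,2,7,215],
    [-3,-2,0,7,215],
    [0,0,0,7,215],
    [0,0,0,7,215]
  ]
}}

```text
t: 12.73
tcp_pos: [0.4391, -0.0122, 0.0816]
tool_rot: [0.322, 0.946, 0.0, 0.037]
force: [-1.0, 0.1, -0.7]
finger_gap: 0.154
```

Run:
```python
from h import *
look('t4.png')
s=snapshot('side'); save(s,'s9.png')
```

```text
[336. 209.] [11. 11.] [ 0.541  -0.0576] corral -0.1001 0.0394
[342. 166.] [11. 11.] [ 0.6617 -0.0728] corral 0.012 -0.0079
[360. 160.] [11. 11.] [ 0.6797 -0.1226] corral 0.0159 -0.0607
[ 0.4381 -0.012   0.0813] jaw 52.70614275992409
```

View pics/t4.png

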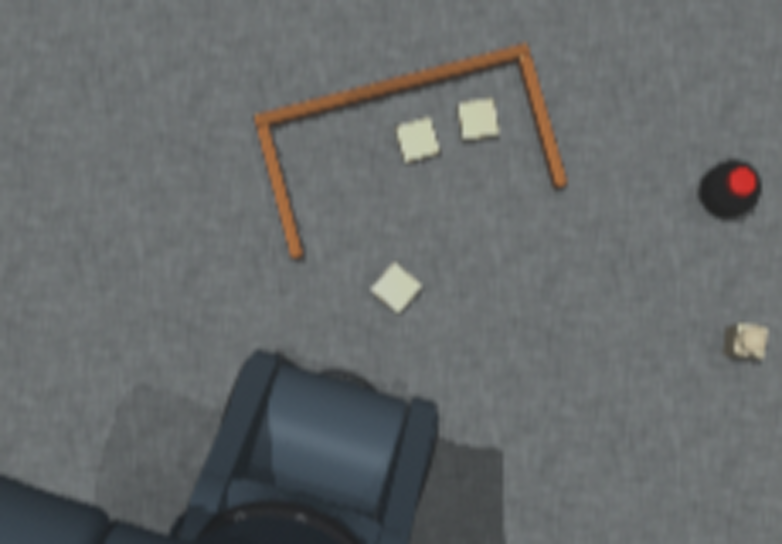

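View pics/s9.png

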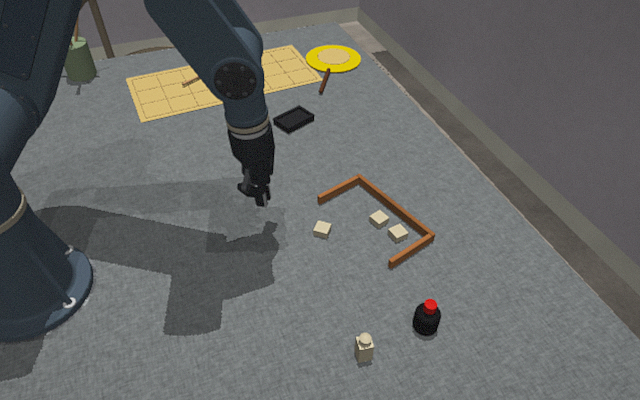

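The left blank is now in front of the mouth at crop (397,287), corral (-0.100, 0.039), and the other two haven't moved. I'm moving behind it for the last leg.

Call:
{"fn": "jog_arm", "kwargs": {
  "motion": [
    [0,-1.2,0,6.9,215],
    [0,-1.2,0,6.9,215],
    [0,-1.2,0,6.9,215],
    [0.8,-1.2,0,6.9,215],
    [0.8,-1,0,6.9,215],
    [0.8,-1,0,6.9,215],
    [0.8,0,0,6.9,215],
    [0.8,0,0,6.9,215],
    [0.8,0,0,6.9,215],
    [0,0,0,0,215]
  ]
}}

```text
t: 13.67
tcp_pos: [0.492, -0.082, 0.0795]
tool_rot: [-0.218, 0.975, 0.018, 0.03]
force: [-0.3, -0.1, 0.5]
finger_gap: 0.157
```

Call:
{"fn": "jog_arm", "kwargs": {
  "motion": [
    [-0.6,0,-2,0,215],
    [0,0,-2,0,215],
    [0,0,-2,0,215],
    [0,0,-1,0,215],
    [0,0,0,0,215]
  ]
}}

```text
t: 14.08
tcp_pos: [0.4877, -0.0814, 0.0073]
tool_rot: [-0.205, 0.978, 0.016, 0.032]
force: [-0.2, -0.5, 0.6]
finger_gap: 0.153
```

Call:
{"fn": "jog_arm", "kwargs": {
  "motion": [
    [0,0,-0.3,0,215],
    [0.82,0.37,0,0,215],
    [0.82,0.37,0,0,215],
    [0.82,0.37,0,0,215],
    [0.82,0.37,0,0,215],
    [0.82,0.37,0,0,215],
    [0.82,0.37,0,0,215],
    [0.82,0.37,0,0,215]
  ]
}}

```text
t: 14.75
tcp_pos: [0.5474, -0.0522, 0.0058]
tool_rot: [-0.198, 0.98, 0.017, 0.03]
force: [-0.3, 0.3, -0.1]
finger_gap: 0.157
```

Run:
```python
from h import *
print(sense()['tcp_pos'])
s=snapshot('side'); c=s['img'][140:300,270:470,::-1]
cv2.imwrite('pics/s10.png',cv2.resize(c,None,fx=3.5,fy=3.5,interpolation=cv2.INTER_CUBIC))
```

```text
[ 0.54744809 -0.05222489  0.00582046]
```

View pics/s10.png

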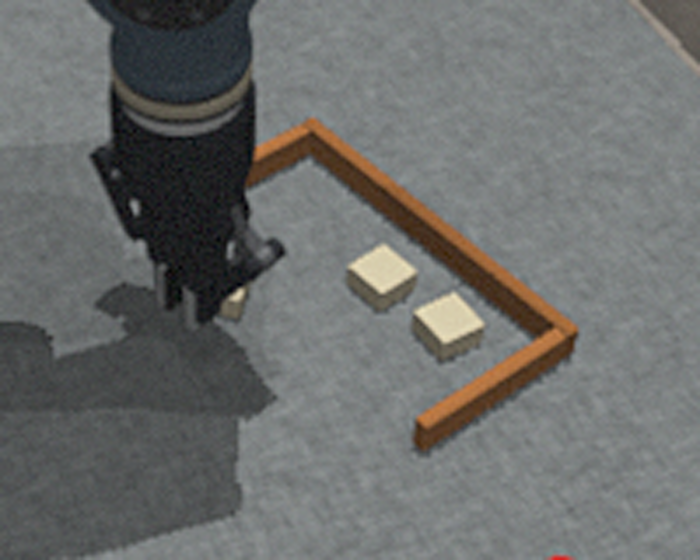

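The blank stays in front of the fingers. Continuing into the corral.

Call:
{"fn": "jog_arm", "kwargs": {
  "motion": [
    [0.82,0.37,0,0,215],
    [0.82,0.37,0,0,215],
    [0.82,0.37,0,0,215],
    [0.82,0.37,0,0,215],
    [0.82,0.37,0,0,215],
    [0.82,0.37,0,0,215],
    [0.82,0.35,0,0,215],
    [0.82,0.3,0,0,215]
  ]
}}

```text
t: 15.47
tcp_pos: [0.6198, -0.0201, 0.006]
tool_rot: [-0.199, 0.979, 0.016, 0.031]
force: [-0.3, 0.3, 0.8]
finger_gap: 0.16
```

Run:
```python
from h import *
look('t5.png')
s=snapshot('side'); c=s['img'][140:300,270:470,::-1]
cv2.imwrite('pics/s11.png',cv2.resize(c,None,fx=3.5,fy=3.5,interpolation=cv2.INTER_CUBIC))
```

```text
[360. 159.] [10. 11.] [ 0.6811 -0.1226] corral 0.0172 -0.061
[ 0.6224 -0.0199  0.0064] jaw 112.97757384475386
```

View pics/s11.png

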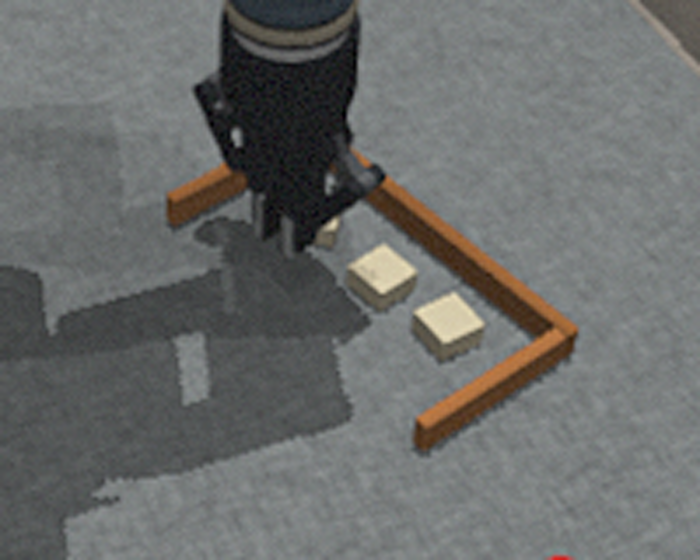

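Now backing out, lifting and clearing the arm.

Call:
{"fn": "jog_arm", "kwargs": {
  "motion": [
    [-1,-0.4,0,0,215],
    [-2,-0.8,0.3,0,215],
    [-2,-0.8,2,0,215],
    [-2,0,3,0,215],
    [-2,0,4,0,215],
    [-2,0,4,0,215],
    [-2,3,2,0,215],
    [0,4,0,0,215],
    [0,4,0,0,215],
    [0,0,0,0,215]
  ]
}}

```text
t: 16.4
tcp_pos: [0.4772, 0.0674, 0.1552]
tool_rot: [-0.194, 0.98, 0.018, 0.027]
force: [-0.1, -0.1, -0.5]
finger_gap: 0.156
```

Run:
```python
from h import *
look('t6.png')
s=snapshot('top')
for n,p in dict(seal=(440,226),bottle=(435,181),cup=(188,221)).items(): print(n,world(s,*p).round(3), world(dict(np.load('top0.npz')),*p).round(3))
```

```text
[320. 171.] [11. 11.] [ 0.6461 -0.0131] corral 0.0132 0.0538
[342. 166.] [11. 11.] [ 0.6618 -0.0726] corral 0.0122 -0.0077
[360. 160.] [11. 11.] [ 0.6797 -0.1226] corral 0.0159 -0.0607
[0.4778 0.0652 0.155 ] jaw 112.39396372644512
seal [ 0.499 -0.331  0.055] [ 0.499 -0.331  0.056]
bottle [ 0.617 -0.316  0.064] [ 0.617 -0.316  0.066]
cup [0.503 0.346 0.003] [0.502 0.345 0.006]
```

View pics/t6.png

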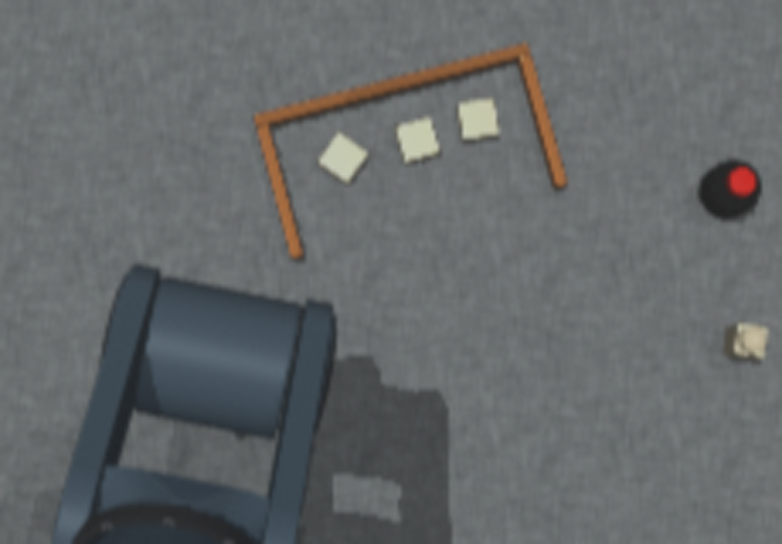

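All three blanks lie flat and well inside, at crop (343,157), (418,139) and (478,118). The arm is clear, so I'm handing in the job.

```bash
python3 -c "
from station import *
print(sign_off())"
```

```text
the job is handed in; nothing more can be done
None
```

All three blanks are inside the corral and the job is handed in. I pushed them with the nearly shut fingers: the middle one first, then the right one, then the left one in two legs. The arm's clock read about 16.5 s of the 72 s allowed.

- **Blanks:** my last top view put them at corral (0.013, 0.054), (0.012, -0.008) and (0.016, -0.061) m, all well inside the required limits. They look flat.
- **Bystanders:** depth readings at the same pixels for the seal, cup and ink bottle match the start to within 1 mm horizontally. I checked the ink stone only by eye, in a side view taken before the last leg.
- **Arm:** it stands clear of everything, with the tool about 155 mm above the table.
- **Felt contact:** the fingertips touched the felt once during the left blank's first leg, with about 11 N upward on the tool. I raised them straight away.

No check failed.

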